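# Hold the press guard open for loading

## Robot

A 6-joint arm with a two-finger parallel gripper is mounted at the origin on the work surface. World frame = base frame: x ahead of the robot, y to its left, z up, the work surface at z = 0. Lengths are in m, angles in rad, forces in N, time in s.
With the tool pointing down it reaches from about 0.25 to 0.85 m from the base axis. Payload 12.5 kg.
Tool frame: the origin (TCP) lies midway between the tips of the shut fingers; the grasp point (between the pads) lies 19 mm behind it; z points along the fingers, y is the line along which they close (so a half turn about z gives the same grasp; the last joint's range is limited). The gripper opens to 93 mm and grips with 3 to 60 N. Pads are 15 mm wide; open, the fingers measure 128 mm over their backs; the gripper's body (75 mm by 188 mm) begins 65 mm behind the grasp point.
Start: joints at [1.075, 0.351, 1.652, -0, 1.139, -0.085], TCP at [0.22, 0.504, 0.219] pointing down, gripper open.
Joint ranges: [-2.75, 2.75], [-0.79, 2.1], [0.01, 2.65], [-1.57, 4.71], [0.07, 3.14], [-2.87, 2.87]. Speed limits (rad/s): [2.22, 2.22, 2.79, 3.14, 3.14, 3.14].

## Interface

Orientations are given as a unit quaternion [w, x, y, z].
In Python, from rig import env, release, gripper_close, inverse_kinematics, optics, job, recognise, trace, place_of, status gives the robot as it stands. Calls block until the motion is done:
- env.move_to(position, orientation): joint-space move of the TCP to a pose.
- env.movel(position, orientation=None, rate=0.15, guard=None): straight line of the TCP; orientation=None keeps the orientation; rate is the mean speed in m/s. With guard (N) it stops when the force on the tool has changed by that much, and returns True; else False.
- env.set_joints(angles): joint-space move.
- release() and gripper_close(): open the fingers fully, or close them until they stop; the grip force is fixed at half the most.
- env.wait(seconds).
- inverse_kinematics(position, orientation): joint angles nearest the present ones, or None.
- optics.snapshot(name): name is "scene" or "side" or "wrist"; returns a dict with "img" (400x640x3 uint8, blue, green, red), "K" (3x3 intrinsics, pixels), "rvec" (rotation vector, rad) and "tvec" (3), from world to camera coordinates, as OpenCV has them. Camera axes: x right, y down, z forward; pixel columns grow to the right and rows downward; lengths in m; the calibration is good to about 2 mm. A picture is of the moment at which its call begins. There is no depth.
A pose or a line that the arm cannot do raises env.IKError and nothing moves.
- job.finish_job(): hands the job in; it is judged then, once.
Trained networks look in a picture, given as the dict that the camera call returned (one of the last four; its "shot" number tells which), for a name from the list of things; names that differ only in an ending like _2 or _b are one class to them, and where a whole thing is asked for, a point or a joint stands for the part that bears it (a point fixed in the world has none). Each returns a list of dicts, best first, with "confidence" (0 to 1); they miss things now and then, are a little off and sometimes report something else, mostly with a low value. They report only what shows in the picture. A call takes as long as a camera call.
- recognise(picture, target): "xy" ([column, row] in pixels, amid what is visible of it).
- trace(picture, target): "mask" (400x640 bool, what is visible of it) and "xy" ([column, row] in pixels, amid what is visible of it).
- place_of(picture, target): "xy" ([column, row] in pixels: a listed point, or the origin of a listed thing).
Readings, each from a call of its own:
- status.current_clock(): time.
- status.current_joint_pos(): joint angles.
- status.current_qvel(): joint speeds.
- status.current_tau(): joint torques, N m.
- status.current_tool_pos(): TCP position.
- status.current_ee_rot(): TCP orientation.
- status.current_ft_force(): force on the tool from outside, world axes, zero at the start.
- status.current_torque(): the same for the moment, N m.
- status.current_finger_gap(): finger opening in m.
- status.current_grip_force(): force on a finger pad.
Only numpy, scipy, OpenCV 4.12 (cv2) and the standard library are available. Lean on these libraries where they do the work, as an engineer would, in place of code of your own. Each camera call takes 0.05 s, during which the arm holds its last target. There are 200 camera calls.

## Task

Make the arbor press safe to reach into and hold its guard for me: first lock the ram by swinging its clamp lever up and back to the stop, then squeeze the slide catch fully open with the gate still shut, then squeeze the grip catch on the gate and swing the gate out past its detent until it stands wide open at about a right angle. It swings back if let go, so finish while still holding the gate wide and still. Leave the loose parts on the bench and the bearing under the ram where they are.

Things in the scene. Friction and masses are not known exactly. Their poses are not given: they have to be found in the camera images.
- press: Green arbor press on a dark base plate, throat guard 130 mm high of aluminium and clear panes. Origin at bench level in the plane of the shut gate, midway along it; x from gate into press, y to the worker's left. Head: y -33 to 33 mm, from 45 mm behind the gate plane, 250 mm high (ram 270). Unused crank over 110 mm behind the gate plane, on the -y side, up to 305 mm high.
- ram_lever (a joint): Black ram clamp lever on the left (+y) side of the ram's socket block, hinged about the press's y axis. 0: loose, leaning forward (-x) 0.55 rad from upright; grows as it swings up and back; 0.9: against its stop, 0.35 rad behind upright, ram locked. Stiff (0.2 N m friction), stays where left. Starts at 0 to 0.15.
- ram_lever_pivot (a point): On the lever's hinge axis, in the middle plane of the lever: 85 mm behind the gate plane, 85 mm to the left of the press's middle, 170 mm above the bench. The hub is 26 mm in diameter; the lever bar 12 mm thick.
- ram_lever_knob (a point): Centre of the 18 mm ball on the lever's end, 78 mm from the pivot. The lever's plane is 52 mm beside the head's left face; nothing else lies between 40 mm left and right of it above 190 mm.
- slide_catch (a joint): Slide catch on the fixed guard wing right of the gate: upright steel tab with a bolt lying across the gate's edge. 0: bolted; 0.014 (14 mm): drawn fully, tab squeezed towards its fixed lug. No spring, 4 N friction, stays where left. Starts at 0 to 0.002. The gate is free of it beyond 10 mm.
- slide_catch_mid (a point): Squeeze point, level with the tops of tab and lug (172 mm up), which stand 42 mm above the guard, 147 mm to -y and 16 mm in front of the press origin. Both are plates 8 mm thick, 16 mm wide, in line along press y. Lug's outer face 12 mm to -y of this point; tab's outer face 26 mm to +y bolted, 12 mm drawn: fingers closing centred here meet both rightly (24 mm at the end).
- guard_gate (a joint): Swing of the guard gate: 0 shut, opens outward (press -x), clockwise from above; stop at 1.7. A spring pulls it shut (0.14 N m shut, 0.27 at a right angle). A sprung detent ball on the hinge post resists from about 0.7 to 1.0 with up to about 0.6 N m more; let go beyond it, the gate falls back to rest on the detent at about 1.2. Wide open is beyond 1.4.
- gate_hinge (a point): On the gate's upright hinge axis, at the top of the gate (130 mm), 90 mm to the left of the press origin. The gate reaches 180 mm from it; its bottom is 30 mm above the bench.
- grip_catch (a joint): Grip catch on the gate: a sprung tab whose bolt reaches past the gate's free edge behind a keeper. 0: bolted; 0.014 (14 mm): squeezed fully towards its fixed post. The spring (6 N bolted, 12 N squeezed) throws it out again when let go. The gate is free of it beyond 10 mm.
- grip_catch_mid (a point): Squeeze point, moving with the gate, level with the tops of tab and post (172 mm up, 42 mm above the gate), 98 mm along the gate from the hinge axis and 16 mm in front. Plates 8 mm thick, 16 mm wide, in line along the gate. Post's outer face 12 mm to the hinge side of this point; tab's 26 mm to the free side bolted, 12 mm squeezed: fingers closing centred here meet both rightly.
- flanged_bearing: Steel flanged bearing, flange 56 mm across, 16 mm high, lying on the anvil under the ram inside the guard. Origin under its centre. Leave it.
- spacer: Tan phenolic spacer ring, 48 mm across, 22 mm high, on the bench in front of the right guard wing. Origin under its centre. Leave it.
- press_sleeve: Chrome press sleeve, a tube 38 mm across, 62 mm high, standing on the bench to the left of the press guard. Origin under its centre. Leave it.
- arbor_plug: Red anodised arbor plug, foot 42 mm across, 48 mm high, standing on the bench to the right of the press guard. Origin under its centre. Leave it.
- ball_bearing: Ball bearing, 62 mm across, 18 mm high, lying on the bench to the robot's right. Origin under its centre. Leave it.
- ring_gauge: Dark steel ring gauge, 64 mm across, 20 mm high, lying on the bench to the robot's left. Origin under its centre. Leave it.
- v_block: Ground steel V block, 55 x 50 x 44 mm, on the bench to the left. Origin under its centre. Leave it.

How it is judged:
By the outcome, as a careful person would: the job done as asked, in the order asked, and still so for the second after the job is handed in, while the arm keeps its last pose, push and grip.
It also fails if it takes over 58 s, if anything falls off the work surface, if the arm or the gripper's body presses on something with over 40 N, if the wrist force passes 120 N, or if a joint passes its speed limit or range.

## Working session

There is one attempt and no reset: what is moved stays moved. The work goes in short steps, each a Python script; the robot and the scene stay as the last script left them, time stands still between calls to the robot, and variables do not carry over. Pictures are saved under pics/ and viewed, at most 10 in all, crops included, and the job is handed in when it is done.

```bash
ls; mkdir -p pics
cat > h.py <<'E'
from rig import *
import numpy as np, cv2
from scipy.spatial.transform import Rotation as R
from scipy.optimize import least_squares
def proj(s,P): return cv2.projectPoints(np.array(P,float).reshape(-1,1,3),np.array(s["rvec"],float),np.array(s["tvec"],float),np.array(s["K"],float),None)[0].reshape(-1,2)
E
python3 - <<'E'
from h import *
import pickle
names=["ram_lever_pivot","ram_lever_knob","slide_catch_mid","gate_hinge","grip_catch_mid","press","flanged_bearing","spacer","press_sleeve","arbor_plug","ball_bearing","ring_gauge","v_block"]
D={}
for c in ["scene","side","wrist"]:
    s=optics.snapshot(c); cv2.imwrite(f"pics/{c}0.png",s["img"])
    D[c]=(s,{})
    for n in names:
        r=place_of(s,n)
        D[c][1][n]=[(np.array(q["xy"]),q["confidence"]) for q in r]
        print(c,n,[(np.round(q["xy"]).tolist(),round(q["confidence"],2)) for q in r[:2]])
pickle.dump(D,open("d0.pkl","wb"))
print(status.current_clock(), status.current_ee_rot())
E
```

```text
pics
scene ram_lever_pivot [([391.0, 206.0], 0.87)]
scene ram_lever_knob [([377.0, 180.0], 0.48)]
scene slide_catch_mid [([297.0, 244.0], 0.9), ([311.0, 162.0], 0.73)]
scene gate_hinge [([358.0, 203.0], 0.7), ([388.0, 163.0], 0.37)]
scene grip_catch_mid [([327.0, 211.0], 0.76)]
scene press [([337.0, 257.0], 0.95), ([326.0, 211.0], 0.73)]
scene flanged_bearing [([364.0, 261.0], 0.64), ([294.0, 243.0], 0.16)]
scene spacer []
scene press_sleeve [([169.0, 368.0], 0.25)]
scene arbor_plug [([277.0, 337.0], 0.59)]
scene ball_bearing [([172.0, 368.0], 0.87)]
scene ring_gauge [([313.0, 165.0], 0.69)]
scene v_block [([387.0, 165.0], 0.83)]
side ram_lever_pivot [([267.0, 195.0], 0.68)]
side ram_lever_knob [([280.0, 177.0], 0.53)]
side slide_catch_mid [([327.0, 162.0], 0.87)]
side gate_hinge [([295.0, 209.0], 0.79)]
side grip_catch_mid [([311.0, 182.0], 0.98)]
side press [([350.0, 205.0], 0.58)]
side flanged_bearing [([282.0, 207.0], 0.71), ([370.0, 164.0], 0.64)]
side spacer [([347.0, 204.0], 0.59)]
side press_sleeve [([268.0, 269.0], 0.55)]
side arbor_plug []
side ball_bearing []
side ring_gauge [([384.0, 331.0], 0.91), ([267.0, 271.0], 0.33)]
side v_block [([280.0, 354.0], 0.93), ([324.0, 160.0], 0.57)]
wrist ram_lever_pivot []
wrist ram_lever_knob []
wrist slide_catch_mid []
wrist gate_hinge []
wrist grip_catch_mid []
wrist press []
wrist flanged_bearing []
wrist spacer []
wrist press_sleeve []
wrist arbor_plug []
wrist ball_bearing []
wrist ring_gauge [([234.0, 271.0], 0.7)]
wrist v_block []
2.1 [-1.25986697e-05  2.03942501e-01  9.78982868e-01 -1.62302985e-05]
```

```bash
cat >> h.py <<'E'
def lever(q): # knob in press frame
    a=-0.55+q; return np.array([.085+.078*np.sin(a),.085,.17+.078*np.cos(a)])
def pts(q): return {"ram_lever_pivot":[.085,.085,.17],"ram_lever_knob":lever(q),"slide_catch_mid":[-.016,-.147,.172],"gate_hinge":[0,.09,.13],"grip_catch_mid":[-.016,-.008,.172],"press":[0,0,0],"flanged_bearing":None}
def W(p,P): # press->world
    c,s=np.cos(p[2]),np.sin(p[2]); P=np.asarray(P,float)
    return np.array([p[0]+c*P[0]-s*P[1],p[1]+s*P[0]+c*P[1],P[2]])
E
python3 - <<'E'
from h import *
import pickle
D=pickle.load(open("d0.pkl","rb"))
for c in D: 
    s=D[c][0]; Rm=cv2.Rodrigues(np.array(s["rvec"],float))[0]; print(c,"cam at",-Rm.T@np.ravel(s["tvec"]),"fwd",Rm[2])
obs=[("scene",n) for n in ["ram_lever_pivot","ram_lever_knob","slide_catch_mid","gate_hinge","grip_catch_mid","press"]]+[("side",n) for n in ["ram_lever_pivot","ram_lever_knob","slide_catch_mid","gate_hinge","grip_catch_mid"]]
def f(p):
    P=pts(p[3]); return np.concatenate([proj(D[c][0],W(p,P[n]))[0]-D[c][1][n][0][0] for c,n in obs])
best=min((least_squares(f,[x,y,a,.07],loss="soft_l1",bounds=([-2,-2,-7,0],[2,2,7,.15])) for x in(.4,.6) for y in (-.2,.2) for a in (-2,-.7,0,.7,2)),key=lambda r:r.cost)
print(best.x,best.cost); r=f(best.x).reshape(-1,2)
for o,e in zip(obs,r): print(o,e.round(1))
# triangulate individually
for n in ["ram_lever_pivot","ram_lever_knob","slide_catch_mid","gate_hinge","grip_catch_mid"]:
    t=least_squares(lambda X:np.concatenate([proj(D[c][0],X)[0]-D[c][1][n][0][0] for c in("scene","side")]),[.5,0,.15])
    print(n,t.x.round(4),t.cost.round(2),"model",W(best.x,pts(best.x[3])[n]).round(4))
a=cv2.imread("pics/scene0.png")[120:390,130:480];b=cv2.imread("pics/side0.png")[120:390,180:480]
cv2.imwrite("pics/both.png",cv2.resize(np.hstack([a,b]),None,fx=1.23,fy=2.0) if 0 else np.vstack([cv2.resize(a[:170],(720,350)),np.zeros((2,720,3),np.uint8),cv2.resize(b[:130,:],(560,243)) if 0 else cv2.copyMakeBorder(cv2.resize(b[:130],(540,234)),0,0,0,180,cv2.BORDER_CONSTANT)]))
E
```

```text
scene cam at [ 0.77834315 -0.66033404  0.7923249 ] fwd [-0.30906657  0.68928027 -0.65526374]
side cam at [0.37539029 0.89999746 0.82226574] fwd [ 0.1053923  -0.79577905 -0.59634568]
wrist cam at [0.15486034 0.53234799 0.38533867] fwd [ 0.23525318 -0.10284834 -0.96647719]
[ 0.54793771 -0.02615847 -0.2069254   0.03280335] 15.159574913815867
('scene', 'ram_lever_pivot') [-4.   0.9]
('scene', 'ram_lever_knob') [-0.2  0.3]
('scene', 'slide_catch_mid') [-0.9  0.4]
('scene', 'gate_hinge') [0.3 1.3]
('scene', 'grip_catch_mid') [ 5.  -0.8]
('scene', 'press') [0.  0.6]
('side', 'ram_lever_pivot') [1.2 0.3]
('side', 'ram_lever_knob') [-1.5  1.4]
('side', 'slide_catch_mid') [-1.2  0. ]
('side', 'gate_hinge') [0.4 2.8]
('side', 'grip_catch_mid') [0.2 2. ]
ram_lever_pivot [0.6549 0.043  0.1729] 1.26 model [0.6486 0.0396 0.17  ]
ram_lever_knob [0.6099 0.0447 0.2406] 0.87 model [0.6108 0.0475 0.2378]
slide_catch_mid [ 0.5016 -0.165   0.172 ] 0.94 model [ 0.5021 -0.1667  0.172 ]
gate_hinge [0.5671 0.058  0.1377] 0.06 model [0.5664 0.0619 0.13  ]
grip_catch_mid [ 0.526  -0.0407  0.1746] 3.7 model [ 0.5306 -0.0307  0.172 ]
```

View pics/both.png

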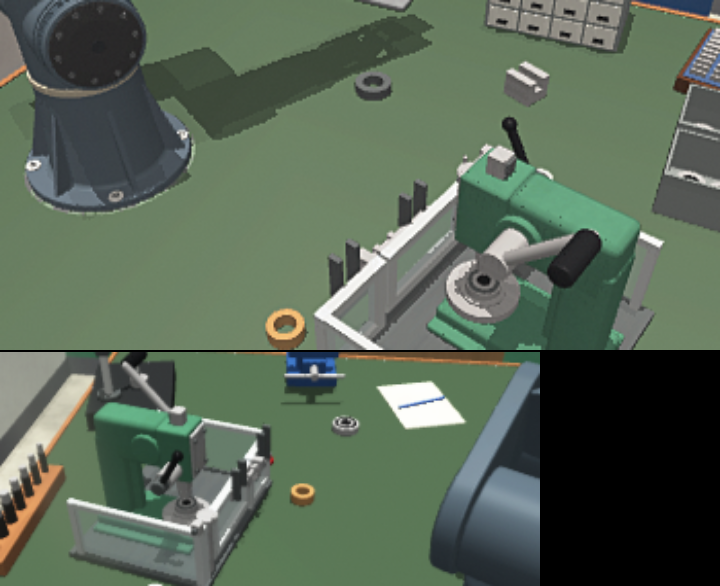

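```bash
cat >> h.py <<'E'
def ori(p,q=0):
    r=(R.from_euler("z",p[2]-q)*R.from_euler("y",np.pi)).as_quat(); return [r[3],r[0],r[1],r[2]]
def fit(obs,q0,free_q=True):
    def f(p):
        P=pts(p[3]); return np.concatenate([proj(s,W(p,P[n]))[0]-np.array(xy) for s,n,xy in obs])
    r=least_squares(f,q0,loss="soft_l1",f_scale=1.5,bounds=([-2,-2,-7,0],[2,2,7,.9]))
    for o,e in zip(obs,f(r.x).reshape(-1,2)): print(o[0]["camera"] if "camera" in o[0] else "",o[1],e.round(1))
    print("fit",r.x.round(4),r.cost); return r.x
E
python3 - <<'E'
from h import *
import pickle
D=pickle.load(open("d0.pkl","rb"))
p=np.array([.5479,-.0262,-.2069,.033])
print(inverse_kinematics(W(p,[-.016,-.008,.146]),ori(p)),inverse_kinematics(W(p,[-.099,.099,.146]),ori(p,1.52)))
gripper_close()
obs=[(D[c][0],n,D[c][1][n][0][0]) for c in("scene","side") for n in ["ram_lever_pivot","ram_lever_knob","slide_catch_mid","gate_hinge","grip_catch_mid","press"] if (c,n)!=("side","press")]
for i,y in enumerate((-.08,.05)):
    env.move_to(W(p,[-.10,y,.33]),ori(p))
    s=optics.snapshot("wrist"); cv2.imwrite(f"pics/w{i}.png",s["img"])
    for n in ["ram_lever_pivot","ram_lever_knob","slide_catch_mid","gate_hinge","grip_catch_mid"]:
        r=place_of(s,n); print(i,n,[(np.round(q["xy"]).tolist(),round(q["confidence"],2)) for q in r[:2]])
        if r and r[0]["confidence"]>.4: obs.append((s,n,r[0]["xy"]))
pickle.dump(obs,open("obs.pkl","wb"))
fit(obs,p)
print(status.current_clock(),status.current_joint_pos())
cv2.imwrite("pics/w01.png",np.vstack([cv2.resize(cv2.imread(f"pics/w{i}.png"),(480,300)) for i in(0,1)]))
E
```

```text
[-1.45477020e-01  4.06569461e-01  1.76993886e+00 -4.44089210e-16
  9.65084333e-01 -1.50937335e+00] [ 9.37539407e-02  3.21562134e-01  1.89958677e+00 -4.44089210e-16
  9.20443750e-01  2.49857614e-01]
0 ram_lever_pivot [([448.0, 336.0], 0.77)]
0 ram_lever_knob [([481.0, 346.0], 0.88)]
0 slide_catch_mid [([256.0, 253.0], 0.96)]
0 gate_hinge [([204.0, 239.0], 0.62)]
0 grip_catch_mid [([378.0, 257.0], 0.91)]
1 ram_lever_pivot [([351.0, 257.0], 0.25)]
1 ram_lever_knob []
1 slide_catch_mid [([147.0, 255.0], 0.9)]
1 gate_hinge [([349.0, 258.0], 0.58)]
1 grip_catch_mid [([265.0, 259.0], 0.63)]
 ram_lever_pivot [-4.7  1.6]
 ram_lever_knob [-0.4  0.7]
 slide_catch_mid [-2.8 -0.1]
 gate_hinge [-0.1  1.6]
 grip_catch_mid [ 4.  -0.8]
 press [-0.9  0.7]
 ram_lever_pivot [ 1.8 -0.3]
 ram_lever_knob [-1.5  0.7]
 slide_catch_mid [0.1 0. ]
 gate_hinge [0.6 2.5]
 grip_catch_mid [0.9 1.9]
 ram_lever_pivot [-1.2 -4. ]
 ram_lever_knob [-1.8  0.1]
 slide_catch_mid [3.  2.5]
 gate_hinge [242.8  17.6]
 grip_catch_mid [0.1 1.1]
 slide_catch_mid [0.1 0.5]
 gate_hinge [-1.4 -1.6]
 grip_catch_mid [ 1.8 -0.9]
fit [ 0.5459 -0.0274 -0.2244  0.051 ] 423.0620792357479
7.0 [-8.64779919e-03  8.61792378e-02  1.70774143e+00 -5.59366962e-05
  1.34754625e+00 -1.37119217e+00]
```

View pics/w01.png

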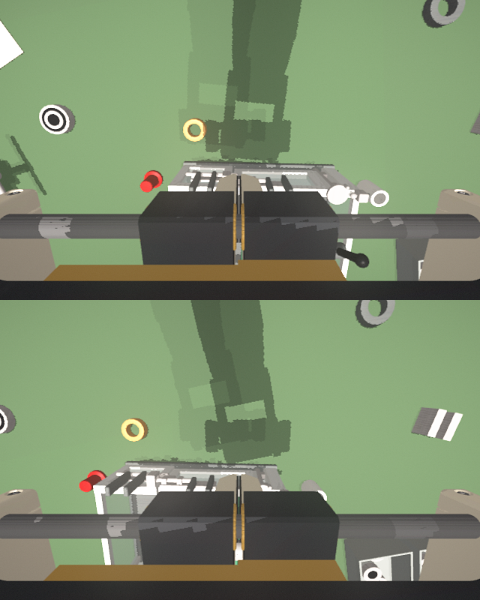

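Run:
```python
from h import *
import pickle
obs=pickle.load(open("obs.pkl","rb")); del obs[14]
p=fit(obs,[.546,-.0274,-.22,.05]); np.save("p.npy",p)
o=ori(p); k=lever(p[3])
env.move_to(W(p,[k[0]-.035,.085,.30]),o)
env.movel(W(p,[k[0]-.035,.085,.231]),o,rate=.15)
hit=env.movel(W(p,[.0267+.085+.005,.085,.231]),o,rate=.05,guard=12)
t=status.current_tool_pos(); print("hit",hit,t,"pressx",(R.from_euler("z",-p[2]).apply(np.array(t)-[p[0],p[1],0])),status.current_ft_force(),status.current_clock())
for c in("scene","side"):
    s=optics.snapshot(c); cv2.imwrite(f"pics/{c}1.png",s["img"])
    print(c,proj(s,W(p,lever(.9))),proj(s,W(p,lever(.8))),[(q["xy"],q["confidence"]) for q in place_of(s,"ram_lever_knob")])
b=cv2.imread("pics/side1.png")[130:260,180:380];a=cv2.imread("pics/scene1.png")[130:260,280:480]
cv2.imwrite("pics/l1.png",cv2.resize(np.hstack([a,b]),(800,260),interpolation=cv2.INTER_CUBIC))
```

```text
ram_lever_pivot [-4.4  1.7]
 ram_lever_knob [-0.2  0.9]
 slide_catch_mid [-2.7 -0.3]
 gate_hinge [0.3 1.6]
 grip_catch_mid [ 4.3 -0.8]
 press [-0.6  0.7]
 ram_lever_pivot [ 1.5 -0.4]
 ram_lever_knob [-1.6  0.8]
 slide_catch_mid [0.1 0.1]
 gate_hinge [0.3 2.5]
 grip_catch_mid [0.7 1.9]
 ram_lever_pivot [-1.3 -3.3]
 ram_lever_knob [-1.8  0. ]
 slide_catch_mid [3.5 2.4]
 grip_catch_mid [0.5 1.5]
 slide_catch_mid [0.5 0.4]
 gate_hinge [-1.1 -0.9]
 grip_catch_mid [ 2.3 -0.5]
fit [ 0.5465 -0.0271 -0.2294  0.041 ] 36.07902536198266
hit True [0.65619239 0.03455096 0.22996692] pressx [0.09275822 0.08500149 0.22996692] [-8.18401103  0.91594099  6.84363376] 9.65
scene [[400.97854062 189.42147707]] [[398.27501743 187.37657913]] [([399.1, 190.6], 0.43)]
side [[258.22023738 172.10024464]] [[260.43247028 171.90074349]] [([259.2, 173.0], 0.53)]
```

View pics/l1.png

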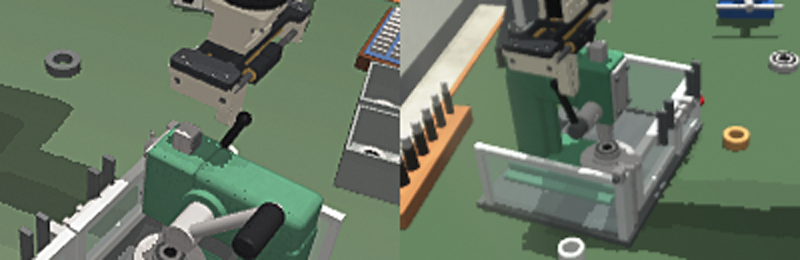

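Run:
```python
from h import *
p=np.load("p.npy"); o=ori(p)
loc=lambda: R.from_euler("z",-p[2]).apply(np.array(status.current_tool_pos())-[p[0],p[1],0])
hit=env.movel(W(p,[.115,.085,.231]),o,rate=.04,guard=18)
print("hit",hit,loc(),status.current_ft_force())
x=loc()[0]
env.movel(W(p,[x-.03,.085,.24]),o,rate=.1)
s=optics.snapshot("side"); r=place_of(s,"ram_lever_knob"); print([(q["xy"],q["confidence"]) for q in r])
env.movel(W(p,[x-.06,.085,.30]),o,rate=.2)
release()
# look at the catches from two places, tool backed off
import pickle
obs=[]
for y in(-.16,0):
    env.move_to(W(p,[-.16,y,.29]),o)
    s=optics.snapshot("wrist"); cv2.imwrite(f"pics/v{y}.png",s["img"])
    for n in ["slide_catch_mid","gate_hinge","grip_catch_mid"]:
        r=place_of(s,n); print(y,n,proj(s,W(p,pts(0)[n])).round(1),[(np.round(q["xy"],1).tolist(),round(q["confidence"],2)) for q in r[:2]])
        if r: obs.append((s,n,r[0]["xy"]))
pickle.dump(obs,open("obs2.pkl","wb"))
print(status.current_clock())
for c in ["scene","side"]:
    s=optics.snapshot(c)
    print(c,proj(s,W(p,lever(.9))),[(q["xy"],q["confidence"]) for q in place_of(s,"ram_lever_knob")])
    cv2.imwrite(f"pics/{c}2.png",s["img"])
cv2.imwrite("pics/v.png",np.vstack([cv2.imread(f"pics/v{y}.png")[130:400] for y in("-0.16","0")]))
```

```text
hit True [0.09294352 0.08507654 0.2299102 ] [-9.7584264   1.78767369  9.18950053]
[([256.8, 171.4], 0.68)]
-0.16 slide_catch_mid [[329.9 325. ]] [([329.7, 325.6], 0.73)]
-0.16 gate_hinge [[520.6 314.2]] []
-0.16 grip_catch_mid [[457.8 325.1]] []
0 slide_catch_mid [[183.1 325.7]] [([181.6, 325.0], 0.83)]
0 gate_hinge [[391.3 315. ]] [([394.9, 317.8], 0.61)]
0 grip_catch_mid [[311.  325.8]] [([310.8, 325.0], 0.93)]
14.925
scene [[400.97854062 189.42147707]] [([399.1, 190.3], 0.47)]
side [[258.22023738 172.10024464]] [([257.6, 175.0], 0.74), ([293.4, 212.0], 0.43)]
```

View pics/v.png

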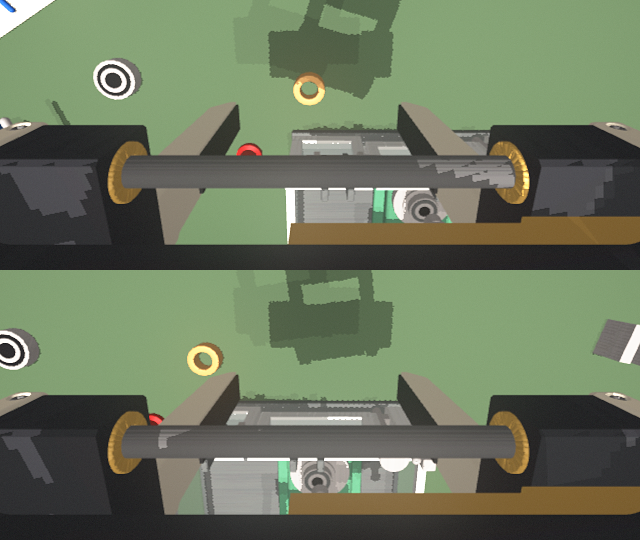

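Run:
```python
from h import *
p=np.load("p.npy"); o=ori(p)
env.move_to(W(p,[-.016,-.147,.24]),o)
h=env.movel(W(p,[-.016,-.147,.147]),o,rate=.12,guard=10)
print(h,status.current_tool_pos(),status.current_clock())
gripper_close(); print(status.current_finger_gap(),status.current_grip_force(),status.current_ft_force(),status.current_torque())
s=optics.snapshot("scene"); a=s["img"][150:300,240:440]
s=optics.snapshot("side"); b=s["img"][110:260,240:440]
cv2.imwrite("pics/c1.png",cv2.resize(np.hstack([a,b]),(800,300),interpolation=cv2.INTER_CUBIC)); print(status.current_clock())
```

```text
False [ 0.49793214 -0.16664021  0.14775172] 16.9083
0.02185272461091282 30.06157100200653 [ 4.12802046 11.93978829  2.36363449] [ 2.48150216 -0.65032585 -0.04702676]
18.1417
```

View pics/c1.png

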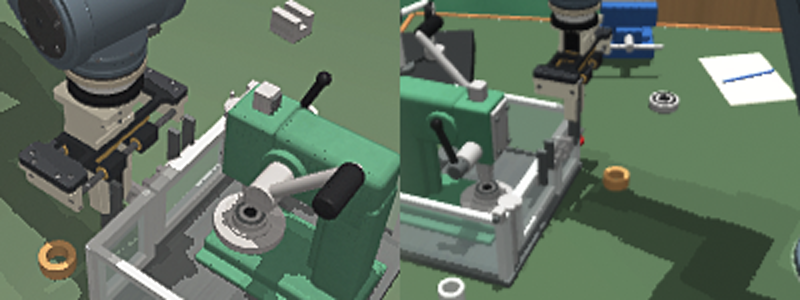

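Run:
```python
from h import *
p=np.load("p.npy"); o=ori(p)
print(status.current_tool_pos(),W(p,[-.016,-.147,.147]),status.current_ft_force(),status.current_finger_gap())
env.movel(W(p,[-.016,-.145,.147]),o,rate=.05); print(status.current_tool_pos(),status.current_ft_force(),status.current_finger_gap())
```

```text
[ 0.49776051 -0.16521875  0.14699919] [ 0.49753349 -0.16664645  0.147     ] [ 3.04524251 12.89831197  2.61828592] 0.021956551409162008
[ 0.49785024 -0.16501189  0.14700971] [-1.58304102 -1.32013764  1.46705824] 0.022376765394565585
```

Run:
```python
from h import *
p=np.load("p.npy"); o=ori(p)
release()
env.movel(W(p,[-.016,-.145,.22]),o,rate=.2)
s=optics.snapshot("side"); b=s["img"][110:260,240:440]
env.movel(W(p,[-.016,-.007,.22]),o,rate=.2)
s=optics.snapshot("scene"); a=s["img"][150:300,240:440]
h=env.movel(W(p,[-.016,-.007,.147]),o,rate=.12,guard=10)
print(h,status.current_tool_pos(),status.current_clock())
gripper_close(); print(status.current_finger_gap(),status.current_grip_force(),status.current_ft_force(),status.current_tool_pos(),W(p,[-.016,-.007,.147]))
cv2.imwrite("pics/c2.png",cv2.resize(np.hstack([a,b]),(800,300),interpolation=cv2.INTER_CUBIC)); print(status.current_clock())
```

```text
False [ 0.52971194 -0.03053591  0.14759962] 21.8083
0.023169723833005862 30.075521171092987 [ 3.59991923 11.32889285 -0.72882632] [ 0.52977456 -0.02884538  0.1469607 ] [ 0.52936465 -0.03031311  0.147     ]
22.9083
```

View pics/c2.png

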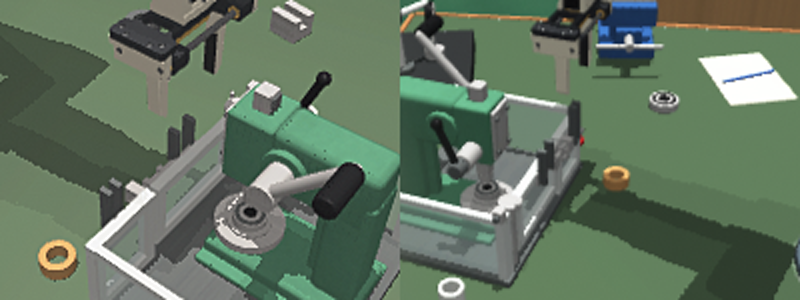

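```bash
cat >> h.py <<'E'
def gatepose(p,q,dr=0,df=0,z=.147):
    al=np.array([-np.sin(q),-np.cos(q),0]); fr=np.array([-np.cos(q),np.sin(q),0])
    return W(p,np.array([0,.09,z])+(.098+dr)*al+(.016+df)*fr),ori(p,q)
def swing(p,qs,rate=.06,dr=0,df=0):
    for q in qs:
        P,o=gatepose(p,q,dr,df); env.movel(P,o,rate=rate)
        f=R.from_euler("z",-(p[2]-q)).apply(status.current_ft_force())
        e=R.from_euler("z",-(p[2]-q)).apply(np.array(status.current_tool_pos())-P)*1e3
        print(round(q,2),"f(x,y gate)",f.round(1),"err mm",e.round(1),"gap",round(status.current_finger_gap(),4),round(status.current_torque()[2],2),round(status.current_clock(),2))
E
python3 - <<'E'
from h import *
p=np.load("p.npy"); p[:2]=W(p,[0,.0025,0])[:2]; np.save("p2.npy",p)
swing(p,[0,.12,.24,.36])
s=optics.snapshot("scene"); a=s["img"][150:300,240:440]
s=optics.snapshot("side"); b=s["img"][110:260,240:440]
cv2.imwrite("pics/g1.png",cv2.resize(np.hstack([a,b]),(800,300),interpolation=cv2.INTER_CUBIC))
E
```

```text
0 f(x,y gate) [-0.   1.2  0.2] err mm [-0.   0.2 -0. ] gap 0.0229 0.01 23.16
0.12 f(x,y gate) [ 1.4  2.5 -2.9] err mm [0.3 0.1 0. ] gap 0.023 0.03 23.51
0.24 f(x,y gate) [ 2.   2.8 -2.6] err mm [0.5 0.  0. ] gap 0.0231 0.04 23.86
0.36 f(x,y gate) [ 1.1  3.5 -2.7] err mm [ 0.5  0.  -0. ] gap 0.0225 -0.03 24.21
```

View pics/g1.png

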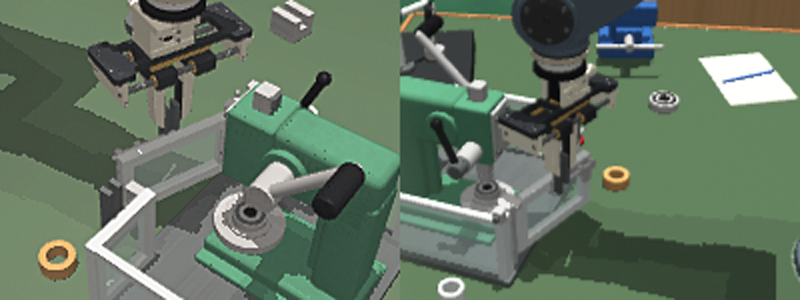

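The gate is swinging out with the gripper (free edge off the wing, at about (115,160) in the left half). Forces are small, so I continue through the detent.

Run:
```python
from h import *
p=np.load("p2.npy")
swing(p,np.arange(.48,1.57,.12).tolist()+[1.57])
env.wait(.5)
print(status.current_ft_force(),status.current_finger_gap(),np.abs(status.current_qvel()).max())
s=optics.snapshot("scene"); a=s["img"][150:300,240:440]
print([(c["xy"],c["confidence"]) for c in place_of(s,"grip_catch_mid")],proj(s,gatepose(p,1.57,z=.172)[0]))
print([(c["xy"],c["confidence"]) for c in place_of(s,"ram_lever_knob")],proj(s,W(p,lever(.9))))
s=optics.snapshot("side"); b=s["img"][110:260,240:440]
cv2.imwrite("pics/g2.png",cv2.resize(np.hstack([a,b]),(800,300),interpolation=cv2.INTER_CUBIC))
```

```text
0.48 f(x,y gate) [ 3.6  3.7 -4.3] err mm [ 0.3  0.  -0. ] gap 0.0233 0.04 24.66
0.6 f(x,y gate) [ 2.2  3.9 -4. ] err mm [0.4 0.1 0. ] gap 0.0234 0.01 25.01
0.72 f(x,y gate) [ 3.7  3.6 -4.1] err mm [ 0.4  0.1 -0. ] gap 0.0231 0.0 25.36
0.84 f(x,y gate) [ 3.2  2.  -3.8] err mm [ 0.5 -0.  -0. ] gap 0.023 -0.03 25.71
0.96 f(x,y gate) [ 4.7  3.4 -4.3] err mm [ 0.4 -0.  -0. ] gap 0.0232 -0.08 26.06
1.08 f(x,y gate) [ 2.1  2.7 -4.3] err mm [ 0.2  0.1 -0. ] gap 0.0235 -0.17 26.41
1.2 f(x,y gate) [ 0.5  5.4 -3.9] err mm [ 0.1  0.2 -0. ] gap 0.0232 -0.09 26.76
1.32 f(x,y gate) [ 3.5  4.3 -3.8] err mm [ 0.5  0.1 -0. ] gap 0.0233 0.01 27.11
1.44 f(x,y gate) [ 3.7  5.4 -2.9] err mm [0.6 0.1 0. ] gap 0.0233 -0.04 27.46
1.56 f(x,y gate) [ 2.8  5.4 -0.7] err mm [ 0.7  0.1 -0. ] gap 0.0233 -0.04 27.81
1.57 f(x,y gate) [ 3.6  3.8 -2.4] err mm [0.9 0.1 0. ] gap 0.0233 -0.02 28.06
[ 3.59146435 -3.86550423 -2.83081422] 0.02316670146083981 0.00135419719035876
[([332.2, 175.1], 0.67)] [[332.82590184 174.82507678]]
[([400.5, 191.5], 0.44), ([310.7, 159.5], 0.42)] [[401.5003833  188.88618111]]
```

View pics/g2.png

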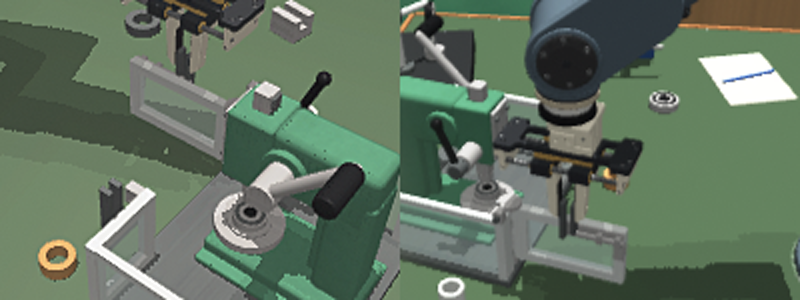

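The gate stands at about a right angle, pointing to (130,60) in the left half. It is held between the fingers, the lever is back at its stop, and the slide catch is drawn.

```bash
python3 -c "
from h import *
print(job.finish_job())"
```

```text
the job is handed in; nothing more can be done
None
```

I handed the job in with the ram lever back against its stop, the slide catch drawn fully, and the gate held still by its grip catch at about a right angle (about 1.57 rad); no verdict came back, and I saw no loose parts or the bearing disturbed.

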